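# Set a shaft rest to its mark and lock it with the cam lever

### The job

Two telescopic shaft rests stand on the bench; one is already set, on the other the leg is still down and the cam lever open. Take that leg lightly between the fingers (its tube is thin: well under 50 N a finger), draw it up until the lower edge of its wide dark band is level with the top of the collar and, holding it there, swing the cam lever fully closed (turning the hand about the leg brings a finger's side against it); never close the lever while the leg is off its mark. Finish still holding the leg in the fingers at the mark with the lever closed, and leave the set rest and everything else on the bench alone.

Things in the scene. Friction and masses are not known exactly. Their poses are not given: they have to be found in the camera images.
- rest: the shaft rest to be set: dark round foot 90 mm across, bolted to the bench, with an upright tube on it; 80 mm to the collar's top. Origin: centre of the underside, on the leg's axis; z up, -x its front. Beware overhead: a red rack beam crosses along y, underside 0.55 m above the bench, front face at x = 0.60 m
- rest_collar (a point): on the leg's axis at the flat top of the collar (bright ring, 38 mm across, 80 mm above the bench), where the mark is read
- rest_leg: the sliding leg, a round steel tube 28 mm across, 0.25 to 0.5 kg, a V-groove 10 mm deep across its head. Down, its head stands 40 mm above the collar. It slides straight up and turns freely about its axis, so a hand that grips it can turn about it; let go with the lever open it sinks to the bottom. Origin: on its axis, level with the collar top when down; z along it
- rest_mark (a point): lower edge of the leg's one wide dark band (4.5 mm wide; the other rings are hair-thin, 10 mm apart above it), on the axis. When the leg is down it lies hidden 30 mm below the collar top; at the mark it is level with point rest_collar
- leg_height (a joint): how far the leg is drawn up: 0 down, 0.030 m at the mark, 0.050 m at the upper stop
- lever_turn (a joint): the cam lever's angle: 0 fully open, 0.80 rad fully closed (against its stop). It turns about the leg's axis, counter-clockwise seen from above as it closes, stays where it is left, and needs about 4 N at its handle, rising to about 8 N over the second half, where its cam presses a brake shoe on the leg; closed, it locks the leg
- rest_grip (a point): on the lever's upright black handle, 12 mm across, its axis 26 mm from the leg's; it rises to 48 mm above the collar top (128 mm above the bench). This point: on its axis, 30 mm above the collar top. 6 mm lie between handle and leg: take the leg just above the collar with the fingers some 70 degrees round from the handle; turning the hand then brings a finger's side against it
- set_rest: the second rest, of the same make, already set: leg up at its mark, lever closed, all fixed. Origin as for rest. Not to be touched
- hex_key_0: small black hexagon key lying on the bench, 32 x 94 x 9 mm; a bystander, origin under its middle
- black_marker: thick black marker pen lying on the bench behind the rests, 18 x 130 x 18 mm; a bystander, origin under its middle
- screwdriver: screwdriver with red handle lying on the bench behind the rests, 27 x 206 x 26 mm; a bystander, origin under its middle
- tape_measure: yellow tape measure standing on the desk mat, 35 x 72 x 59 mm; a bystander, origin under its middle

How it is judged:
On the way, in this order (a step that is already met when the one before it is completed fails the run):
1. the leg is held in the fingers at its mark (within 3 mm) while the lever is still open (value of joint leg_height between 0.027 and 0.033 m and value of joint lever_turn below 0.4 rad and contact force between the fingers and rest_leg above 4 N), for 0.3 s.
2. the lever is swung closed while the fingers hold the leg at its mark (value of joint leg_height between 0.027 and 0.033 m and value of joint lever_turn above 0.68 rad and contact force between the fingers and rest_leg above 4 N), for 0.3 s.
At the end, for the whole second after the job is handed in: The fingers still grip the leg (over 4 N), the leg stands still with its band's lower edge within 3 mm of the collar top (leg_height 27 to 33 mm) and the lever is closed (lever_turn over 0.68 rad of 0.80) (all of step 2 and linear speed of rest_leg below 0.01 m/s); the arm keeps its last pose, push and grip.
It fails at once if the lever is swung more than half closed while the leg is over 6 mm off its mark (value of joint lever_turn above 0.45 rad and (value of joint leg_height below 0.024 m or value of joint leg_height above 0.036 m)).
It fails at once if the thin leg is squeezed or pushed too hard (contact force between the fingers and rest_leg above 100 N).
It fails at once if the rest that is already set is touched (contact force between any of the arm, the fingers and set_rest above 3 N).
It fails at once if a thing lying on the bench is moved by more than 2 cm (distance of any of hex_key_0, black_marker, screwdriver, tape_measure from where it was at the start of the episode above 0.02 m).
It also fails if it takes over 42 s, if anything falls off the work surface, if the arm or the gripper's body presses on something with over 40 N, if the wrist force passes 120 N, or if a joint passes its speed limit or range.

### The arm

A 6-joint arm with a two-finger parallel gripper is mounted at the origin on a cart in front of the work surface, level with it; the furniture and walls round the work are solid. World frame = base frame: x ahead of the robot, y to its left, z up, the work surface at z = 0. Lengths are in m, angles in rad, forces in N, time in s.
With the tool pointing down it reaches from about 0.35 to 0.975 m from the base axis. Payload 4.9 kg.
Tool frame: the origin (TCP) lies at the very end of the fingers, on their centre line; the grasp point (between the pads) lies 19 mm behind it (ctrl.grasp_offset is the distance from the TCP to the grasp point, in m); z points along the fingers, y is the line along which they close (so a half turn about z gives the same grasp; the last joint's range is limited). The gripper opens to 85 mm and grips with 20 to 120 N. Pads are 22 mm wide; open, the fingers measure 114 mm over their backs; the gripper's body (76 mm by 85 mm) begins 54 mm behind the grasp point. The pads swing forward as they close: fully open they stand 13 mm farther back than shut.
Start: joints at [-1.263, 0.053, 1.613, -0, 1.476, -0.119], TCP at [0.259, -0.569, 0.231] pointing down, gripper open.
Joint ranges: [-3.01, 3.01], [-1.01, 2.22], [0.06, 2.58], [-1.02, 4.17], [0.09, 2.62], [-3.14, 3.14]. Speed limits (rad/s): [2.57, 2.57, 3.14, 3.14, 3.14, 3.14].

### API

Orientations are given as a rotation vector (axis times angle).
In Python, from station import ctrl, optics gives the robot as it stands.
- The arm moves only by the shell command python3 -m handwheel 'ROWS' [OPENING] [FORCE]. ROWS is JSON, a list of rows, each an object of numbers: "tx", "ty", "tz": the shift along the tool's x, y, z in mm; "roll": the turn about the tool's z in rad. A call has 1 to 12 rows; each row shifts and turns the commanded pose from where the row before left it, along the tool's axes as they then stand; what a row does not reach is not made up. A row lasts 1/12 s, in which the tool goes at most 41.7 mm and 7.16 degrees, less where a joint would pass 70% of its speed; a pose out of reach is approached as far as the arm can. A call with a gripper value outside its range is refused whole. OPENING is the finger opening in mm, from 0 to 85.4, set as the call begins (- or left out, the last holds). The fingers move at their own pace and stop on an object; FORCE is the grip in N (left out, the last holds). Time passes only in rows, so rows that do not move let the fingers close. It gives the time, the measured TCP pose, the force, the opening and the grip force at its end, in the units of the state.
- ctrl.get_obs(): the state, without advancing time (a new reading comes with each control period).
- optics.get_image(name): name is "side" or "top" or "wrist"; returns (picture, depth): 384x512x3 uint8, red, green, blue; 384x512 float32, m along the optical axis (not along the pixel's ray), 0 where there is no reading.
- optics.camera_params(name): a dict with "mtx" (3x3 intrinsics, pixels), "extrinsics" (4x4, takes a point from camera to world coordinates); the wrist camera has in their place "tool_from_camera" (4x4, takes a point from camera to tool coordinates, whose origin is the TCP and whose axes are the flange's). Camera axes: x right, y down, z forward; pixel columns grow to the right and rows downward; lengths in m; the calibration is good to about 2 mm. A picture is of the moment at which its call begins: read the wrist's pose just before it. camera_params takes no time and is no camera call.
- ctrl.finish_job(): hands the job in; it is judged then, once.
The state is a dict: "t": time; "q": joint angles; "dq": joint speeds; "effort": joint torques, N m; "tool_pos": TCP position; "tool_rot": TCP orientation; "contact_force": force on the tool from outside, world axes, zero at the start; "wrist_torque": the same for the moment, N m; "opening": finger opening in m; "grip_force": force on a finger pad.
Only numpy, scipy, OpenCV 4.12 (cv2) and the standard library are available. Lean on these libraries where they do the work, as an engineer would, in place of code of your own. Each camera call takes 0.05 s, during which the arm holds its last target. There are 200 camera calls.

## Working session

There is one attempt and no reset: what is moved stays moved. The work goes in short steps, Python scripts to look and compute and a shell command to move; the robot and the scene stay as the last step left them, time stands still between calls to the robot, and variables do not carry over. Pictures are saved under pics/ and viewed, at most 10 in all, crops included, and the job is handed in when it is done.

```bash
mkdir -p pics; ls; python3 - <<'E'
from station import ctrl, optics
import cv2,numpy as np
o=ctrl.get_obs();print({k:np.round(v,3) for k,v in o.items()},ctrl.grasp_offset)
for n in("top","side"):
    im,d=optics.get_image(n);cv2.imwrite(f"pics/{n}0.png",im[...,::-1]);np.save(f"pics/{n}0d.npy",d)
    p=optics.camera_params(n);print(n,p)
print(optics.camera_params("wrist"))
E
```

```text
pics
{'t': np.float64(0.0), 'q': array([-1.263,  0.053,  1.614,  0.   ,  1.476, -0.119]), 'dq': array([ 0.001,  0.   ,  0.002,  0.   , -0.001,  0.   ]), 'effort': array([-2.0000e-03, -3.9368e+01, -3.7018e+01, -0.0000e+00,  7.0000e-03,
        0.0000e+00]), 'tool_pos': array([ 0.259, -0.568,  0.23 ]), 'tool_rot': array([-3.068, -0.665,  0.   ]), 'contact_force': array([ 0.178, -0.165,  1.005]), 'wrist_torque': array([ 0.053,  0.003, -0.014]), 'grip_force': np.float64(0.0), 'opening': np.float64(0.086)} 0.0187
top {'mtx': array([[408.22878041,   0.        , 251.52630953],
       [  0.        , 408.22878041, 191.38223854],
       [  0.        ,   0.        ,   1.        ]]), 'extrinsics': array([[ 0.0121168 , -0.98067853,  0.19525064,  0.386405  ],
       [-0.99973632, -0.01569038, -0.01676623, -0.05643468],
       [ 0.01950584, -0.194996  , -0.98061006,  1.04085879],
       [ 0.        ,  0.        ,  0.        ,  1.        ]])}
side {'mtx': array([[490.16714283,   0.        , 253.15837858],
       [  0.        , 490.16714283, 200.74854663],
       [  0.        ,   0.        ,   1.    
[... 189 characters left out ...]
0],
       [-4.99047104e-04, -9.20441231e-01, -3.90880662e-01,
         5.83200386e-01],
       [ 0.00000000e+00,  0.00000000e+00,  0.00000000e+00,
         1.00000000e+00]])}
{'mtx': array([[334.90136406,   0.        , 254.99068054],
       [  0.        , 334.90136406, 188.2494228 ],
       [  0.        ,   0.        ,   1.        ]]), 'tool_from_camera': array([[ 1.06142821e-04, -9.51286128e-01, -3.08309408e-01,
         7.84009994e-02],
       [ 9.99999921e-01, -1.69061472e-05,  3.96437452e-04,
        -7.02987351e-04],
       [-3.82337773e-04, -3.08309425e-01,  9.51286052e-01,
        -1.42113272e-01],
       [ 0.00000000e+00,  0.00000000e+00,  0.00000000e+00,
         1.00000000e+00]])}
```

View pics/top0.png

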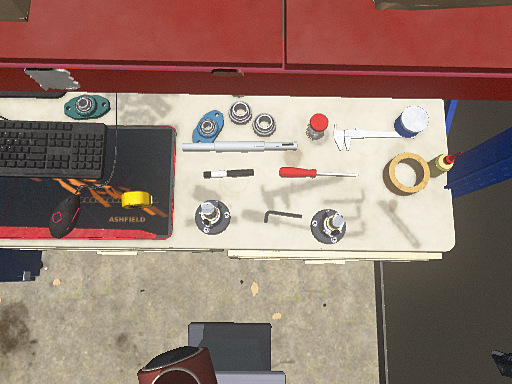

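View pics/side0.png

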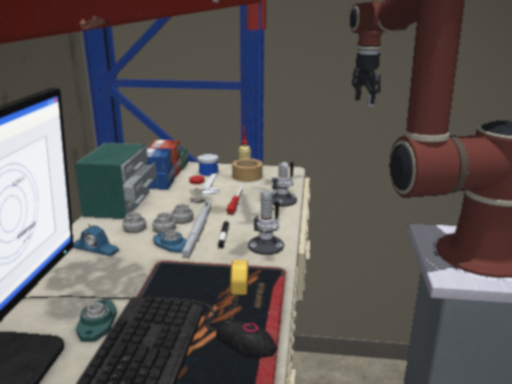

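The top view shows the rests at about (212,215) and (329,225). In the side view, the near one at (266,225) stands taller, so it is probably the set rest. I'll enlarge both to check.

```bash
cat > h.py <<'E'
import numpy as np,cv2
from station import ctrl,optics
from scipy.spatial.transform import Rotation as R
def T(o):
    M=np.eye(4);M[:3,:3]=R.from_rotvec(o["tool_rot"]).as_matrix();M[:3,3]=o["tool_pos"];return M
def ext(n,o=None):
    p=optics.camera_params(n);return p["mtx"],(T(o)@p["tool_from_camera"] if n=="wrist" else p["extrinsics"])
def ray(K,E,uv):
    d=E[:3,:3]@np.linalg.solve(K,[*uv,1.]);return E[:3,3],d
def atz(K,E,uv,z):
    c,d=ray(K,E,uv);return c+d*(z-c[2])/d[2]
def tri(*r):
    A=0;b=0
    for c,d in r:
        d=d/np.linalg.norm(d);P=np.eye(3)-np.outer(d,d);A=A+P;b=b+P@c
    x=np.linalg.solve(A,b);return x,[np.linalg.norm((np.eye(3)-np.outer(d,d)/(d@d))@(x-c)) for c,d in r]
def proj(K,E,X):
    v=np.linalg.inv(E)@[*X,1];v=K@v[:3];return v[:2]/v[2]
E
python3 - <<'E'
import cv2,numpy as np
t=cv2.imread("pics/top0.png");s=cv2.imread("pics/side0.png")
z=lambda i,x,y,w,h:cv2.resize(i[y:y+h,x:x+w],(400,300),interpolation=cv2.INTER_CUBIC)
a=np.vstack([np.hstack([z(t,180,190,64,48),z(t,298,198,64,48)]),np.hstack([z(s,226,181,96,72),z(s,250,150,72,54)])])
cv2.imwrite("pics/c0.png",a)
from h import *
K,E=ext("top");d=np.load("pics/top0d.npy")
for uv in((329,212),(329,225),(212,215)):print(uv,atz(K,E,uv,.12).round(3),d[uv[1],uv[0]])
E
```

```text
(329, 212) [ 0.525 -0.25   0.12 ] 0.979226
(329, 225) [ 0.495 -0.249  0.12 ] 0.966526
(212, 215) [0.514 0.017 0.12 ] 0.93061954
```

View pics/c0.png

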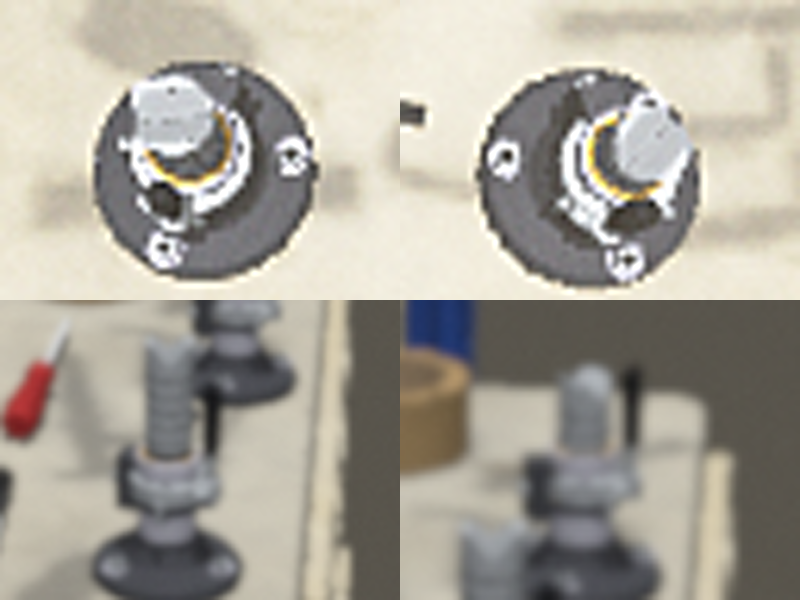

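The bottom-right crop, the far rest at y≈-0.25, has its handle rising above the leg head, so its leg is down and this is the rest to set. The other rest, at y≈0.02, has its leg up. I read these pixels:
- **Head:** top (338.8,220.7), side (284,163).
- **Handle top:** top (335.6,233), side (291.8,162).

Next I'll triangulate and plan a wrist view.

```bash
python3 - <<'E'
from h import *
a=ext("top");b=ext("side")
print("head",tri(ray(*a,(338.8,220.7)),ray(*b,(284.2,163))))
print("handle",tri(ray(*a,(335.8,232.5)),ray(*b,(291.8,162.3))))
# foot centre from crop: (590,178)
print("foot",atz(*a,(298+190*.16,198+178*.16),0.01))
o=ctrl.get_obs();M=T(o);print(M.round(3))
d=np.array([0.47,-0.245,0.30])-M[:3,3];print(M[:3,:3].T@d*1000)
E
```

```text
head (array([ 0.50270286, -0.27163696,  0.12052369]), [np.float64(0.0020781246344911725), np.float64(0.002078124634491201)])
handle (array([ 0.47761094, -0.26274304,  0.12631366]), [np.float64(0.0003433556107208124), np.float64(0.0003433556107207614)])
foot [ 0.50385632 -0.27052747  0.01      ]
[[ 0.91   0.414 -0.001  0.259]
 [ 0.414 -0.91   0.002 -0.568]
 [ 0.    -0.002 -1.     0.23 ]
 [ 0.     0.     0.     1.   ]]
[ 326.37312353 -206.98256577  -69.34867108]
```

The triangulation gives a leg axis of about (0.503,-0.271), head height 0.1205 (expected 0.120) and handle top 0.126 (expected 0.128). The handle offset is 26.7 mm (expected 26), at about 160°. So the fingers should lie along ±y at first, with the pushing finger at 90°. First I'll move the wrist camera in.

```bash
python3 -m handwheel '[{"tx":27,"ty":-17.5},{"tx":27,"ty":-17.5},{"tx":27,"ty":-17.5},{"tx":27,"ty":-17.5},{"tx":27,"ty":-17.5},{"tx":27,"ty":-17.5},{"tx":27,"ty":-17.5},{"tx":27,"ty":-17.5},{"tx":27,"ty":-17.5},{"tx":27,"ty":-17.5},{"tx":27,"ty":-17.5}]' 85
python3 -m handwheel '[{"roll":0.107},{"roll":0.107},{"roll":0.107},{"roll":0.106},{},{},{}]'
python3 - <<'E'
from h import *
o=ctrl.get_obs();im,d=optics.get_image("wrist");np.savez("pics/w1.npz",d=d,**o)
cv2.imwrite("pics/w1.png",im[...,::-1]);K,E=ext("wrist",o);print(T(o).round(4))
for X in((.503,-.271,.12),(.478,-.263,.128),(.503,-.271,.08)):print(proj(K,E,X))
E
```

```text
[[ 9.103e-01  4.140e-01 -6.000e-04  2.585e-01]
 [ 4.140e-01 -9.103e-01  1.800e-03 -5.684e-01]
 [ 2.000e-04 -1.900e-03 -1.000e+00  2.302e-01]
 [ 0.000e+00  0.000e+00  0.000e+00  1.000e+00]]
[-102.68085281 -515.94052547]
[-144.12783162 -478.23871394]
[ -33.13124863 -400.27126541]$[0]: bad value
$[0]: bad value
```

View pics/w1.png

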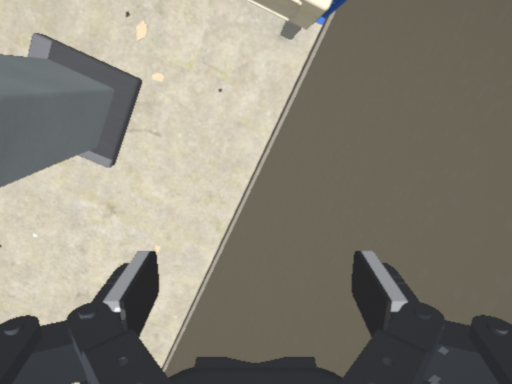

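The arm didn't move: the rows were refused, and the picture only shows the floor. The rows probably need all four keys.

```bash
python3 -m handwheel '[{"tx":27,"ty":-17.5,"tz":0,"roll":0},{"tx":27,"ty":-17.5,"tz":0,"roll":0},{"tx":27,"ty":-17.5,"tz":0,"roll":0},{"tx":27,"ty":-17.5,"tz":0,"roll":0},{"tx":27,"ty":-17.5,"tz":0,"roll":0},{"tx":27,"ty":-17.5,"tz":0,"roll":0},{"tx":27,"ty":-17.5,"tz":0,"roll":0},{"tx":27,"ty":-17.5,"tz":0,"roll":0},{"tx":27,"ty":-17.5,"tz":0,"roll":0},{"tx":27,"ty":-17.5,"tz":0,"roll":0},{"tx":27,"ty":-17.5,"tz":0,"roll":0}]' 85
python3 -m handwheel '[{"tx":0,"ty":0,"tz":0,"roll":0.107},{"tx":0,"ty":0,"tz":0,"roll":0.107},{"tx":0,"ty":0,"tz":0,"roll":0.107},{"tx":0,"ty":0,"tz":0,"roll":0.106},{"tx":0,"ty":0,"tz":0,"roll":0},{"tx":0,"ty":0,"tz":0,"roll":0},{"tx":0,"ty":0,"tz":0,"roll":0}]'
python3 - <<'E'
from h import *
o=ctrl.get_obs();im,d=optics.get_image("wrist");np.savez("pics/w2.npz",d=d,**o)
cv2.imwrite("pics/w2.png",im[...,::-1]);K,E=ext("wrist",o);print(T(o).round(4))
for X in((.503,-.271,.12),(.478,-.263,.128),(.503,-.271,.08)):print(proj(K,E,X))
E
```

```text
t: 1.07
tool_pos: [0.4498, -0.2692, 0.231]
tool_rot: [-3.07, -0.665, 0.0]
contact_force: [-0.3, 0.1, -0.1]
opening: 0.0849
grip_force: 0.0
t: 1.65
tool_pos: [0.4493, -0.2707, 0.2311]
tool_rot: [-3.141, -0.003, 0.0]
contact_force: [0.0, 0.1, 0.3]
opening: 0.0853
grip_force: 0.0
[[ 1.000e+00  1.900e-03 -3.000e-04  4.493e-01]
 [ 1.900e-03 -1.000e+00  2.000e-04 -2.707e-01]
 [-3.000e-04 -2.000e-04 -1.000e+00  2.311e-01]
 [ 0.000e+00  0.000e+00  0.000e+00  1.000e+00]]
[255.94576558 114.35420652]
[245.09716723 149.73491654]
[255.81747225 109.74651883]
```

View pics/w2.png

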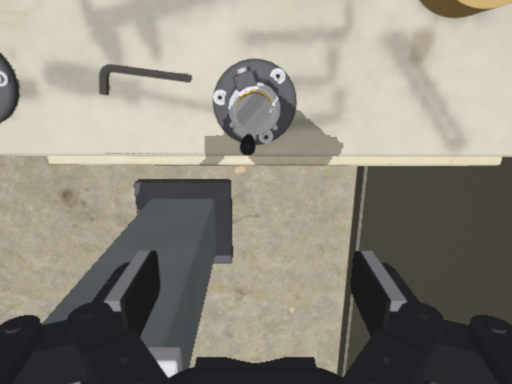

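The wrist view shows the leg head at about (256,113) and the handle at about (248,144), against predictions of (256,114) and (245,150). I'll read both closer in a crop.

```bash
python3 - <<'E'
import cv2
t=cv2.imread("pics/w2.png")[52:160,200:308];cv2.imwrite("pics/c2.png",cv2.resize(t,(594,594),interpolation=cv2.INTER_CUBIC))
E
```

```text
(no output)
```

View pics/c2.png

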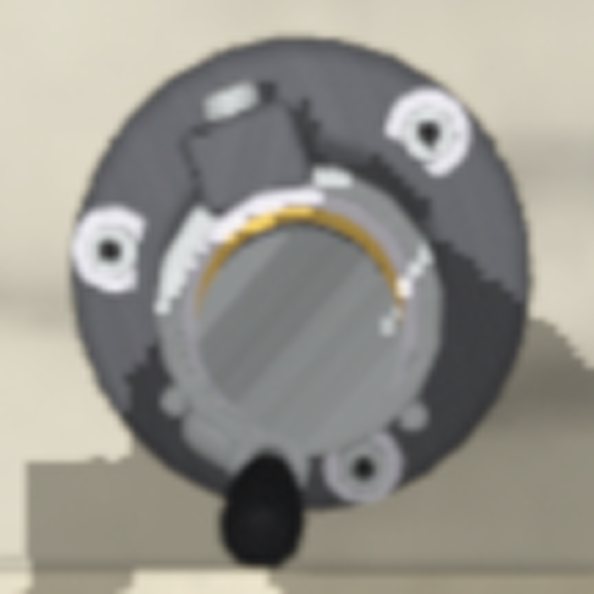

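In the crop, the head centre is at (300,343), which is full pixel (254.5,114.4). The handle top is at (262,525), or (247.6,147.5), and the foot centre at (300,272), or (254.5,101.5).

```bash
python3 - <<'E'
from h import *
o=dict(np.load("pics/w2.npz"));w=ext("wrist",o);a=ext("top");b=ext("side")
H=tri(ray(*a,(338.8,220.7)),ray(*b,(284.2,163)),ray(*w,(254.5,114.4)));print(H)
G=tri(ray(*a,(335.8,232.5)),ray(*b,(291.8,162.3)),ray(*w,(247.6,147.5)));print(G)
print(atz(*w,(254.5,114.4),.12),atz(*w,(247.6,147.5),.128),atz(*w,(254.5,101.5),.01))
v=G[0]-H[0];print(np.degrees(np.arctan2(v[1],v[0])),np.hypot(*v[:2]))
print([float(np.median(o["d"][112:117,252:257]))])
E
```

```text
(array([ 0.50277452, -0.27068822,  0.12099678]), [np.float64(0.002098465032921445), np.float64(0.002227535245594595), np.float64(0.0008111862861014227)])
(array([ 0.47817723, -0.26399916,  0.12536543]), [np.float64(0.001291255375924708), np.float64(0.0005559974471461459), np.float64(0.0012615111709020385)])
[ 0.50296452 -0.26992763  0.12      ] [ 0.47968099 -0.26486528  0.128     ] [ 0.50562799 -0.26977355  0.01      ]
164.78672400875936 0.025490596105704085
[0.25716719031333923]
```

The leg axis is (0.503,-0.270) and the handle sits at about 166°, 25.5 mm out. I'll turn 0.09 rad CCW so the finger lies at about 95°, centre over the leg, and descend to a TCP height of about 0.087.

```bash
python3 -m handwheel '[{"tx":27,"ty":-0.4,"tz":0,"roll":0},{"tx":26.7,"ty":-0.3,"tz":0,"roll":0},{"tx":0,"ty":0,"tz":0,"roll":-0.09},{"tx":0,"ty":0,"tz":24,"roll":0},{"tx":0,"ty":0,"tz":24,"roll":0},{"tx":0,"ty":0,"tz":24,"roll":0},{"tx":0,"ty":0,"tz":0,"roll":0},{"tx":0,"ty":0,"tz":0,"roll":0}]'
python3 - <<'E'
from h import *
o=ctrl.get_obs();im,d=optics.get_image("wrist")
cv2.imwrite("pics/w3.png",im[...,::-1]);K,E=ext("wrist",o);print(T(o).round(4))
for X in((.503,-.270,.12),(.4785,-.2645,.128)):print(proj(K,E,X))
E
```

```text
t: 2.37
tool_pos: [0.5021, -0.2695, 0.1577]
tool_rot: [-3.136, -0.142, 0.005]
contact_force: [0.4, -0.2, -0.0]
opening: 0.0848
grip_force: 0.0
[[ 0.9959  0.0903 -0.0031  0.5021]
 [ 0.0903 -0.9959  0.0022 -0.2695]
 [-0.0029 -0.0025 -1.      0.1577]
 [ 0.      0.      0.      1.    ]]
[256.85865501 219.28484921]
[243.6018817  262.64271242]
```

View pics/w3.png

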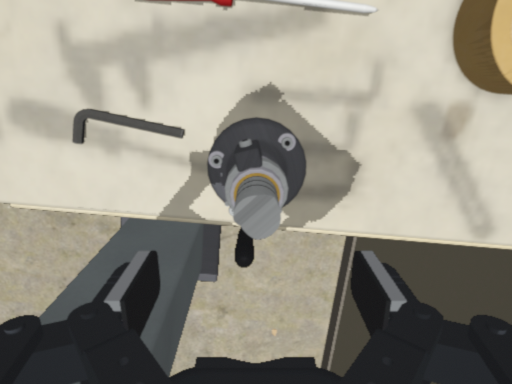

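The head at (257,217) and the handle top at (244,258) match the prediction within about 1 mm. I'll descend 71 mm and grip gently.

```bash
python3 -m handwheel '[{"tx":0.9,"ty":0.5,"tz":18,"roll":0},{"tx":0,"ty":0,"tz":18,"roll":0},{"tx":0,"ty":0,"tz":18,"roll":0},{"tx":0,"ty":0,"tz":17,"roll":0},{"tx":0,"ty":0,"tz":0,"roll":0},{"tx":0,"ty":0,"tz":0,"roll":0},{"tx":0,"ty":0,"tz":0,"roll":0}]'
python3 -m handwheel '[{"tx":0,"ty":0,"tz":0,"roll":0},{"tx":0,"ty":0,"tz":0,"roll":0},{"tx":0,"ty":0,"tz":0,"roll":0},{"tx":0,"ty":0,"tz":0,"roll":0},{"tx":0,"ty":0,"tz":0,"roll":0},{"tx":0,"ty":0,"tz":0,"roll":0},{"tx":0,"ty":0,"tz":0,"roll":0},{"tx":0,"ty":0,"tz":0,"roll":0}]' 20 25
```

```text
t: 3.0
tool_pos: [0.5054, -0.2714, 0.0909]
tool_rot: [3.136, 0.141, 0.005]
contact_force: [-0.3, 0.0, -0.1]
opening: 0.0852
grip_force: 0.0
t: 3.67
tool_pos: [0.5041, -0.2699, 0.0889]
tool_rot: [-3.137, -0.141, 0.0]
contact_force: [-1.5, 3.3, 5.4]
opening: 0.0268
grip_force: 25.2
```

The leg is gripped at 25 N with small lateral forces. Now I'll lift 30 mm.

```bash
python3 -m handwheel '[{"tx":0,"ty":0,"tz":-3,"roll":0},{"tx":0,"ty":0,"tz":-3,"roll":0},{"tx":0,"ty":0,"tz":-3,"roll":0},{"tx":0,"ty":0,"tz":-3,"roll":0},{"tx":0,"ty":0,"tz":-3,"roll":0},{"tx":0,"ty":0,"tz":-3,"roll":0},{"tx":0,"ty":0,"tz":-3,"roll":0},{"tx":0,"ty":0,"tz":-3,"roll":0},{"tx":0,"ty":0,"tz":-3,"roll":0},{"tx":0,"ty":0,"tz":-3,"roll":0},{"tx":0,"ty":0,"tz":0,"roll":0},{"tx":0,"ty":0,"tz":0,"roll":0}]'
python3 -m handwheel '[{"tx":0,"ty":0,"tz":0,"roll":0},{"tx":0,"ty":0,"tz":0,"roll":0},{"tx":0,"ty":0,"tz":0,"roll":0},{"tx":0,"ty":0,"tz":0,"roll":0}]'
python3 - <<'E'
from h import *
im,d=optics.get_image("wrist");o=ctrl.get_obs();cv2.imwrite("pics/w4.png",im[...,::-1])
s,_=optics.get_image("side");cv2.imwrite("pics/side4.png",s[...,::-1])
z=lambda i,x,y,w,h:cv2.resize(i[y:y+h,x:x+w],(400,400),interpolation=cv2.INTER_CUBIC)
cv2.imwrite("pics/c4.png",np.hstack([z(im,190,180,130,130),z(s,255,140,60,60)])[...,::-1])
K,E=ext("wrist",o);print(T(o).round(4));print(proj(K,E,(.503,-.27,.08)),proj(K,E,(.503+.014,-.27,.08)),proj(K,E,(.503,-.27,.15)))
K,E=ext("side")
for X in((.503,-.27,.08),(.503,-.27,.15),(.503,-.27,.12)):print(proj(K,E,X))
E
```

```text
t: 4.67
tool_pos: [0.5041, -0.2699, 0.1184]
tool_rot: [-3.137, -0.141, -0.0]
contact_force: [2.7, 4.0, -2.7]
opening: 0.0269
grip_force: 25.0
t: 5.0
tool_pos: [0.5041, -0.2699, 0.1183]
tool_rot: [-3.137, -0.141, -0.0]
contact_force: [3.6, 4.6, -2.6]
opening: 0.027
grip_force: 25.0
[[ 9.960e-01  8.970e-02  1.000e-04  5.041e-01]
 [ 8.970e-02 -9.960e-01  1.300e-03 -2.699e-01]
 [ 2.000e-04 -1.200e-03 -1.000e+00  1.183e-01]
 [ 0.000e+00  0.000e+00  0.000e+00  1.000e+00]]
[255.7188596  222.16963458] [257.93168597 199.76390547] [255.92158747 295.38185327]
[283.04371382 175.98799625]
[283.60213469 153.48666021]
[283.36022263 163.23440572]
```

View pics/c4.png

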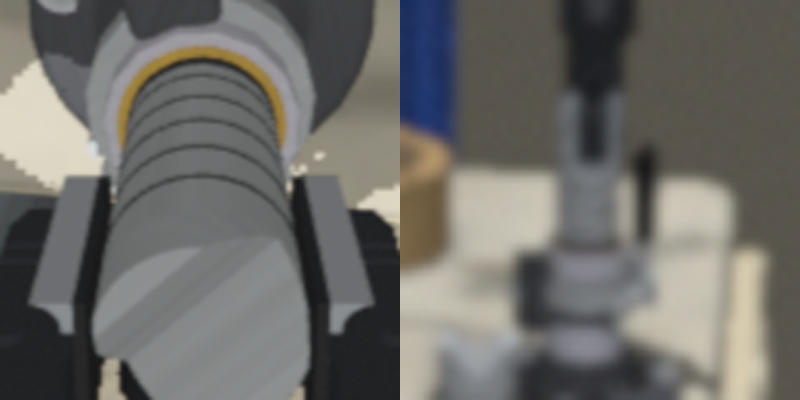

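The wrist crop shows the leg's rings at crop rows of about 178, 145, 118 and 97, with a dark line at the collar edge, about (200,62). I'll enlarge that area and project the expected ring rows at the leg's far-facing surface.

```bash
python3 - <<'E'
from h import *
im=cv2.imread("pics/w4.png");x,y=222,190
cv2.imwrite("pics/c5.png",cv2.resize(im[y:y+60,x:x+70],(700,600),interpolation=cv2.INTER_CUBIC))
o=ctrl.get_obs();K,E=ext("wrist",o)
u=E[:2,3]-np.array([.503,-.27]);u/=np.linalg.norm(u);P=np.array([.503,-.27])+.014*u
for h in(0,4.5,10,14.5,20,24.5,30,40,50):print(h,(proj(K,E,(*P,.08+h/1e3))-[x,y])*10)
print(im[190:250,255].mean(1).round().astype(int))
E
```

```text
0 [336.69523264  96.36243247]
4.5 [336.77088553 123.72539701]
10 [336.86817748 158.91501533]
14.5 [336.95203579 189.2458053 ]
20 [337.06017491 228.35874442]
24.5 [337.15364983 262.16777682]
30 [337.27455686 305.89875336]
40 [337.51548029 393.03857813]
50 [337.78819941 491.67861058]
[135 153 158 157 149 126 115 106  78  42  68 107 110 100  82 108 111 111
 111 110  98  79 108 111 111 111 110 101  78  86 109 111 111 111 111 110
  98  75 101 110 111 112 111 111 110 105  84  77 107 111 110 111 111 111
 111 110 111 111 112 112]
```

View pics/c5.png

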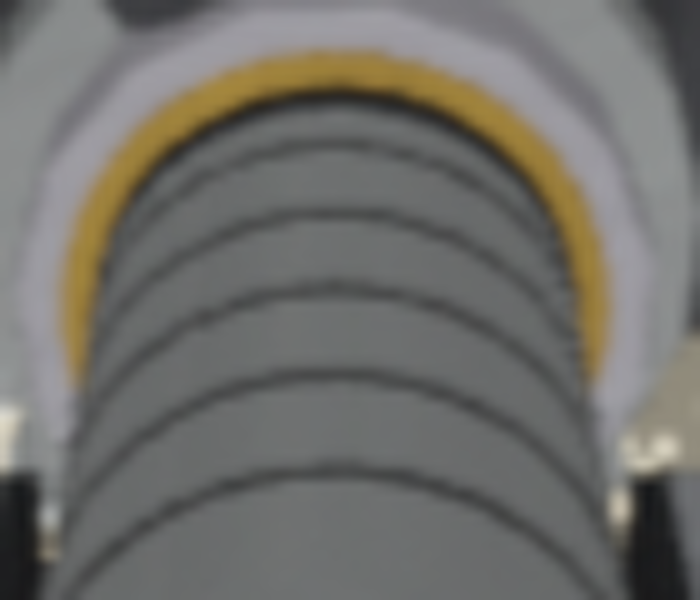

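The rings sit at crop rows 145, 215, 288, 375 and 470, which is 7.9, 18, 28, 38 and 48 mm above the collar. The wide band is only partly out, at rows 85–107. The leg is therefore about 1.5 mm low, so I'll raise it 1.5 mm and recheck the rows numerically.

```bash
python3 -m handwheel '[{"tx":0,"ty":0,"tz":-1.5,"roll":0},{"tx":0,"ty":0,"tz":0,"roll":0},{"tx":0,"ty":0,"tz":0,"roll":0},{"tx":0,"ty":0,"tz":0,"roll":0}]'
cat > m.py <<'E'
from h import *
im,d=optics.get_image("wrist");o=ctrl.get_obs();K,E=ext("wrist",o)
u=E[:2,3]-np.array([.503,-.27]);u/=np.linalg.norm(u);P=np.array([.503,-.27])+.014*u
hs=np.arange(-3,60,.5);r=np.array([proj(K,E,(*P,.08+h/1e3)) for h in hs])
c=int(round(r[0,0]));g=im[180:260,c-1:c+2].mean((1,2))
m=[i for i in range(1,79) if g[i]<=g[i-1] and g[i]<g[i+1] and g[i]<92]
for i in m:
    k=np.array([i-1,i,i+1]);w=112-g[k];w=w.clip(0);p=(k*w).sum()/w.sum()+180
    print(round(p,2),g[i].round(),"h",np.interp(p,r[:,1],hs).round(2))
print(g[5:25].round(),np.round(o["tool_pos"],4),o["contact_force"].round(1),o["wrist_torque"].round(2),o["q"].round(2),o["grip_force"])
E
python3 m.py
```

```text
t: 5.43
tool_pos: [0.5041, -0.2699, 0.1198]
tool_rot: [-3.137, -0.141, -0.0]
contact_force: [2.3, 4.0, -2.1]
opening: 0.0276
grip_force: 25.0
184.93 65.0 h -3.0
198.9 33.0 h 0.24
203.87 80.0 h 8.38
210.83 78.0 h 18.72
218.26 82.0 h 28.62
226.97 74.0 h 38.94
236.66 77.0 h 49.08
[ 65.  74. 102. 124. 134. 153. 159. 158. 149. 124. 115. 113. 100.  47.
  33.  67. 105. 109.  99.  80.] [ 0.5041 -0.2699  0.1198] [ 2.8  3.8 -3.6] [ 0.68 -0.46  0.01] [-0.62  0.02  1.84  0.    1.28  0.86] 25.041391253471375
```

The rings now read 8.4–9.1 mm and the visible band is about 3.6 of 4.5 mm, so the leg is still about 1 mm low and already in tolerance. I'll nudge it up 0.5 mm and begin turning the hand CCW (negative roll), checking forces.

```bash
python3 -m handwheel '[{"tx":0,"ty":0,"tz":-0.5,"roll":0},{"tx":0,"ty":0,"tz":0,"roll":0},{"tx":0,"ty":0,"tz":0,"roll":0},{"tx":0,"ty":0,"tz":0,"roll":0},{"tx":0,"ty":0,"tz":0,"roll":-0.08},{"tx":0,"ty":0,"tz":0,"roll":-0.08},{"tx":0,"ty":0,"tz":0,"roll":-0.08},{"tx":0,"ty":0,"tz":0,"roll":-0.08},{"tx":0,"ty":0,"tz":0,"roll":-0.08},{"tx":0,"ty":0,"tz":0,"roll":0},{"tx":0,"ty":0,"tz":0,"roll":0}]'
python3 m.py
```

```text
t: 6.4
tool_pos: [0.5041, -0.2701, 0.1203]
tool_rot: [-3.048, -0.758, -0.001]
contact_force: [3.7, 3.5, -3.6]
opening: 0.0271
grip_force: 25.0
183.0 63.0 h -3.0
198.9 32.0 h 0.42
203.84 81.0 h 8.5
210.83 79.0 h 18.92
218.24 81.0 h 28.81
226.87 75.0 h 39.08
236.65 78.0 h 49.34
[ 64.  73. 100. 124. 136. 155. 157. 157. 149. 124. 119. 118. 104.  48.
  32.  66. 105. 109.  99.  81.] [ 0.5041 -0.2701  0.1203] [ 3.5  3.9 -2.5] [ 0.62 -0.55  0.01] [-0.62  0.02  1.84  0.    1.28  0.46] 24.98677521944046
```

The height holds, with rings reading 8.5–9.3 mm. I'll continue into contact with the lever.

```bash
python3 -m handwheel '[{"tx":0,"ty":0,"tz":0,"roll":-0.06},{"tx":0,"ty":0,"tz":0,"roll":-0.06},{"tx":0,"ty":0,"tz":0,"roll":-0.06},{"tx":0,"ty":0,"tz":0,"roll":-0.06},{"tx":0,"ty":0,"tz":0,"roll":-0.06},{"tx":0,"ty":0,"tz":0,"roll":-0.06},{"tx":0,"ty":0,"tz":0,"roll":0},{"tx":0,"ty":0,"tz":0,"roll":0}]'
python3 m.py
python3 - <<'E'
from h import *
s,_=optics.get_image("wrist");t,_=optics.get_image("top")
cv2.imwrite("pics/c6.png",np.hstack([s,cv2.resize(t[185:245,305:365],(384,384))])[...,::-1][:, :])
i=cv2.imread("pics/c6.png");cv2.imwrite("pics/c6.png",cv2.resize(i,(800,343)))
E
```

```text
t: 7.12
tool_pos: [0.5043, -0.2703, 0.1203]
tool_rot: [-2.864, -1.292, -0.001]
contact_force: [3.7, 2.6, -3.0]
opening: 0.0274
grip_force: 25.7
198.92 32.0 h 0.6
203.88 82.0 h 8.74
210.83 79.0 h 19.09
218.24 81.0 h 28.98
226.96 71.0 h 39.33
236.65 76.0 h 49.49
[125. 124. 125. 127. 139. 157. 157. 156. 148. 119. 114. 114. 101.  49.
  32.  65. 103. 109. 100.  82.] [ 0.5043 -0.2702  0.1203] [ 4.3  2.7 -3.7] [ 0.63 -0.53 -0.05] [-0.62  0.02  1.84  0.    1.28  0.1 ] 25.678338780999184
```

View pics/c6.png

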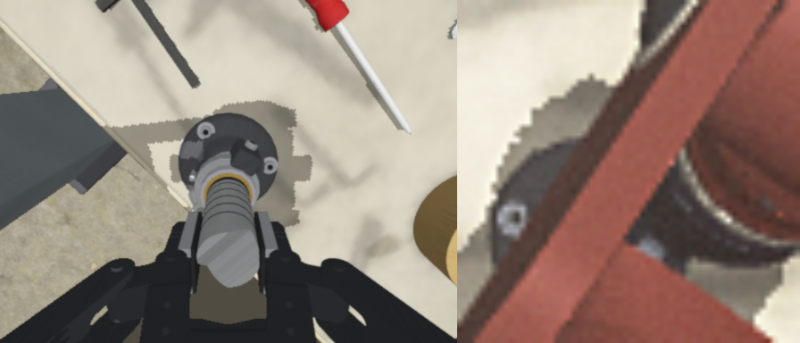

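The wrist picture shows the leg held in the pads, with the handle hidden behind the left finger. The wrist z moment is now -0.05 N m, so contact is likely. I'll keep turning.

```bash
python3 -m handwheel '[{"tx":0,"ty":0,"tz":0,"roll":-0.05},{"tx":0,"ty":0,"tz":0,"roll":-0.05},{"tx":0,"ty":0,"tz":0,"roll":-0.05},{"tx":0,"ty":0,"tz":0,"roll":-0.05},{"tx":0,"ty":0,"tz":0,"roll":-0.05},{"tx":0,"ty":0,"tz":0,"roll":-0.05},{"tx":0,"ty":0,"tz":0,"roll":0},{"tx":0,"ty":0,"tz":0,"roll":0}]'
python3 m.py
python3 -m handwheel '[{"tx":0,"ty":0,"tz":0,"roll":-0.05},{"tx":0,"ty":0,"tz":0,"roll":-0.05},{"tx":0,"ty":0,"tz":0,"roll":-0.05},{"tx":0,"ty":0,"tz":0,"roll":-0.05},{"tx":0,"ty":0,"tz":0,"roll":0},{"tx":0,"ty":0,"tz":0,"roll":0}]'
python3 m.py
```

```text
t: 7.93
tool_pos: [0.5044, -0.2703, 0.1204]
tool_rot: [2.638, 1.705, 0.002]
contact_force: [5.5, 3.1, -3.0]
opening: 0.0272
grip_force: 26.2
198.93 32.0 h 0.99
203.96 82.0 h 9.21
210.82 79.0 h 19.38
218.6 86.0 h 29.71
227.01 73.0 h 39.65
236.68 75.0 h 49.77
[124. 123. 123. 129. 144. 159. 157. 156. 148. 120. 115. 115. 102.  51.
  32.  64. 102. 109. 101.  82.] [ 0.5044 -0.2703  0.1204] [ 5.1  2.8 -3.1] [ 0.55 -0.59 -0.12] [-0.62  0.02  1.84  0.    1.28 -0.2 ] 26.163171865046024
t: 8.48
tool_pos: [0.5045, -0.2703, 0.1204]
tool_rot: [2.455, 1.959, 0.002]
contact_force: [5.6, 2.5, -3.8]
opening: 0.027
grip_force: 26.6
198.97 32.0 h 1.4
203.96 82.0 h 9.53
210.82 78.0 h 19.7
218.6 84.0 h 30.01
227.03 72.0 h 39.94
236.69 74.0 h 50.01
[128. 124. 124. 126. 135. 154. 157. 157. 149. 121. 116. 114. 102.  54.
  32.  60.  98. 109. 101.  82.] [ 0.5045 -0.2704  0.1204] [ 5.5  3.3 -4.4] [ 0.54 -0.55 -0.21] [-0.62  0.02  1.84  0.    1.28 -0.4 ] 26.622720658779144
```

```bash
python3 -m handwheel '[{"tx":0,"ty":0,"tz":0,"roll":-0.04},{"tx":0,"ty":0,"tz":0,"roll":-0.04},{"tx":0,"ty":0,"tz":0,"roll":0},{"tx":0,"ty":0,"tz":0,"roll":0}]'
python3 m.py|tail -1
python3 -m handwheel '[{"tx":0,"ty":0,"tz":0,"roll":-0.03},{"tx":0,"ty":0,"tz":0,"roll":-0.03},{"tx":0,"ty":0,"tz":0,"roll":0},{"tx":0,"ty":0,"tz":0,"roll":0}]'
python3 m.py|tail -1
```

```text
t: 8.87
tool_pos: [0.5045, -0.2703, 0.1204]
tool_rot: [2.376, 2.055, 0.002]
contact_force: [6.4, 2.6, -4.5]
opening: 0.0274
grip_force: 31.7
  33.  53.  91. 109. 103.  82.] [ 0.5045 -0.2702  0.1204] [ 5.6  2.7 -4.2] [ 0.67 -0.56 -0.51] [-0.62  0.02  1.84  0.    1.28 -0.48] 31.716552078723907
t: 9.25
tool_pos: [0.5047, -0.2703, 0.1206]
tool_rot: [2.311, 2.127, 0.002]
contact_force: [5.1, 3.1, -3.8]
opening: 0.0271
grip_force: 44.0
  32.  60.  98. 109. 101.  82.] [ 0.5047 -0.2704  0.1206] [ 6.3  3.5 -3.2] [ 0.57 -0.65  0.05] [-0.62  0.02  1.84  0.    1.28 -0.54] 43.87622952461243
```

The moment jumped to -0.51 N m at a 1.34 rad turn, which suggests the stop, and then the grip force rose to 44 N. I'll back off slightly and look.

```bash
python3 -m handwheel '[{"tx":0,"ty":0,"tz":0,"roll":0.03},{"tx":0,"ty":0,"tz":0,"roll":0.03},{"tx":0,"ty":0,"tz":0,"roll":0},{"tx":0,"ty":0,"tz":0,"roll":0}]'
python3 m.py
python3 - <<'E'
from h import *
s,_=optics.get_image("side");w,_=optics.get_image("wrist")
z=lambda i,x,y,a,b:cv2.resize(i[y:y+b,x:x+a],(400,400),interpolation=cv2.INTER_CUBIC)
cv2.imwrite("pics/c7.png",np.hstack([z(w,180,110,150,150),z(s,255,140,60,60)])[...,::-1])
K,E=ext("side")
for L in (0,.2,.4,.6,.8):
    a=np.radians(166)+L;print(L,[((proj(K,E,(.503+.026*np.cos(a),-.27+.026*np.sin(a),h))-[255,140])*400/60).round() for h in(.128,.1)])
E
```

```text
t: 9.63
tool_pos: [0.5046, -0.2703, 0.1208]
tool_rot: [2.374, 2.056, 0.002]
contact_force: [5.7, 2.6, -2.1]
opening: 0.0275
grip_force: 43.5
198.95 31.0 h 1.86
203.96 82.0 h 10.01
210.82 79.0 h 20.15
218.61 83.0 h 30.46
227.04 73.0 h 40.39
236.74 75.0 h 50.49
[124. 124. 124. 128. 141. 159. 158. 155. 142. 120. 116. 115. 101.  50.
  31.  60.  98. 109. 101.  82.] [ 0.5046 -0.2704  0.1208] [ 5.8  2.7 -2.7] [ 0.61 -0.56  0.08] [-0.62  0.02  1.84  0.    1.28 -0.48] 43.53322684764862
0 [array([246., 144.]), array([244., 205.])]
0.2 [array([248., 141.]), array([246., 201.])]
0.4 [array([248., 137.]), array([246., 197.])]
0.6 [array([246., 133.]), array([244., 193.])]
0.8 [array([241., 130.]), array([239., 190.])]
```

View pics/c7.png

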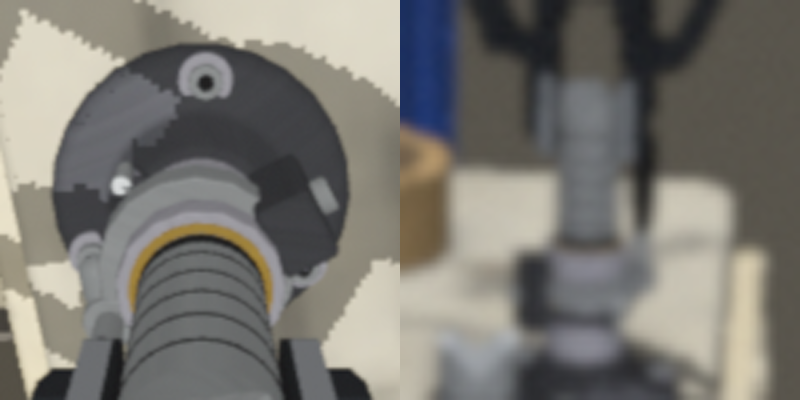

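The crop shows the leg at its mark, with the wide band at the collar and rings at about 10, 20 and 30 mm. The handle is behind the left finger. In the side crop, the handle's foot has risen from row 245 to about 228, which fits a lever angle of 0.7–0.8. I'll lower the grip setting for margin and press once more to confirm the stop.

```bash
python3 -m handwheel '[{"tx":0,"ty":0,"tz":0,"roll":0},{"tx":0,"ty":0,"tz":0,"roll":0},{"tx":0,"ty":0,"tz":0,"roll":0}]' - 20
python3 m.py|tail -1
python3 -m handwheel '[{"tx":0,"ty":0,"tz":0,"roll":-0.03},{"tx":0,"ty":0,"tz":0,"roll":0},{"tx":0,"ty":0,"tz":0,"roll":0}]'
python3 m.py|tail -1
python3 - <<'E'
from h import *
s=optics.get_image("side")[0][...,::-1];cv2.imwrite("pics/side8.png",s)
for n in("side4","side8"):
    i=cv2.imread(f"pics/{n}.png").astype(float).mean(2)
    print(n);print(i[160:182,288:298].round().astype(int))
E
```

```text
t: 10.03
tool_pos: [0.5046, -0.2703, 0.1208]
tool_rot: [2.374, 2.056, 0.002]
contact_force: [5.5, 4.8, -2.7]
opening: 0.0272
grip_force: 43.5
  32.  61.  98. 109. 101.  82.] [ 0.5046 -0.2704  0.1208] [ 4.9  3.9 -2.5] [ 0.54 -0.53  0.05] [-0.62  0.02  1.84  0.    1.28 -0.48] 43.531579077243805
t: 10.33
tool_pos: [0.5047, -0.2703, 0.1208]
tool_rot: [2.343, 2.091, 0.002]
contact_force: [4.3, 3.4, -2.2]
opening: 0.0273
grip_force: 42.1
  32.  58.  96. 109. 101.  82.] [ 0.5047 -0.2703  0.1208] [ 5.6  4.2 -2.8] [ 0.6  -0.6  -0.17] [-0.62  0.02  1.84  0.    1.28 -0.51] 42.6928174495697
side4
[[ 81  80  82  79  79  82  82  81  83  83]
 [ 82  79  77  70  68  76  81  83  83  83]
 [ 83  77  68  54  53  67  78  82  82  83]
 [ 82  69  52  38  41  60  75  81  83  83]
 [ 85  67  45  29  36  58  76  83  83  83]
 [ 92  75  48  28  37  61  81  88  89  89]
 [111  99  64  34  43  76 104 117 120 119]
 [136 123  81  40  55  98 136 156 161 163]
 [151 137  90  45  63 113 157 180 185 186]
 [155 142  95  48  71 124 169 188 193 193]
 [153 143  97  52  76 132 175 192 194 194]
 [154 143  97  55  78 134 178 193 1
[... 691 characters left out ...]
89  89  89]
 [101  84  54  34  55  87 112 119 120 119]
 [123 103  65  40  71 116 150 161 162 161]
 [136 115  70  46  81 134 171 185 185 187]
 [141 119  72  49  86 140 178 191 193 191]
 [141 119  75  53  92 144 180 193 194 194]
 [143 124  79  58  99 150 182 194 196 196]
 [149 133  88  66 108 155 185 193 195 195]
 [150 140  97  79 119 162 186 192 192 192]
 [146 142 111 101 134 169 184 186 184 182]
 [133 139 123 121 144 167 175 175 172 169]
 [120 131 127 128 143 159 164 164 163 161]
 [116 123 124 129 141 153 160 163 165 166]
 [118 118 120 126 139 155 166 172 174 178]
 [118 112 113 119 134 156 174 182 186 188]
 [114 107 108 113 131 156 179 187 188 192]
 [111 106 107 116 132 159 180 190 191 191]]
```

The handle foot has moved up 2.2 px and left about 0.3 px, which fits a lever angle of about 0.7–0.8. I'll press further in small steps until the moment shows the hard stop.

```bash
python3 -m handwheel '[{"tx":0,"ty":0,"tz":0,"roll":-0.03},{"tx":0,"ty":0,"tz":0,"roll":0},{"tx":0,"ty":0,"tz":0,"roll":0}]' - 25
python3 m.py|tail -1
python3 -m handwheel '[{"tx":0,"ty":0,"tz":0,"roll":-0.02},{"tx":0,"ty":0,"tz":0,"roll":0},{"tx":0,"ty":0,"tz":0,"roll":0}]'
python3 m.py|tail -1
```

```text
t: 10.68
tool_pos: [0.5046, -0.2703, 0.1207]
tool_rot: [2.312, 2.126, 0.002]
contact_force: [5.7, 3.2, -2.8]
opening: 0.0272
grip_force: 42.2
  33.  58.  96. 109. 101.  82.] [ 0.5047 -0.2703  0.1207] [ 4.2  3.2 -3.1] [ 0.66 -0.61 -0.08] [-0.62  0.02  1.84  0.    1.28 -0.54] 42.81304121017456
t: 10.98
tool_pos: [0.5047, -0.2703, 0.1207]
tool_rot: [2.291, 2.149, 0.002]
contact_force: [4.6, 2.8, -1.9]
opening: 0.0271
grip_force: 42.2
  32.  58.  96. 109. 102.  83.] [ 0.5047 -0.2703  0.1208] [ 5.2  3.7 -2.2] [ 0.64 -0.55 -0.23] [-0.62  0.02  1.84  0.    1.28 -0.56] 42.232549488544464
```

The moment is only about 8 N at the handle, which is the normal swing resistance, so this isn't the stop yet. I'll go on.

```bash
for i in 1; do python3 -m handwheel '[{"tx":0,"ty":0,"tz":0,"roll":-0.03},{"tx":0,"ty":0,"tz":0,"roll":0},{"tx":0,"ty":0,"tz":0,"roll":0}]' >/dev/null; python3 m.py|tail -1; done
python3 -m handwheel '[{"tx":0,"ty":0,"tz":0,"roll":-0.03},{"tx":0,"ty":0,"tz":0,"roll":0},{"tx":0,"ty":0,"tz":0,"roll":0}]' >/dev/null; python3 m.py|tail -1
python3 - <<'E'
from h import *
s=optics.get_image("side")[0][...,::-1];cv2.imwrite("pics/side9.png",s)
for n in("side4","side8","side9"):
    i=255-cv2.imread(f"pics/{n}.png").astype(float).mean(2)
    b=i[167:172,287:296];b=b-b.min(1,keepdims=True);print(n,(b*np.arange(287,296)).sum(1)/b.sum(1), i[168:178,291].round())
E
```

```text
32.  53.  91. 108. 102.  82.] [ 0.5047 -0.2703  0.1207] [ 5.3  3.  -2. ] [ 0.76 -0.57 -0.24] [-0.62  0.02  1.84  0.    1.28 -0.59] 45.04295915365219
  36.  43.  80. 108. 106.  91.] [ 0.5047 -0.2701  0.1207] [ 5.5  4.2 -2.7] [ 0.88 -0.7  -0.44] [-0.62  0.02  1.84  0.    1.28 -0.62] 47.44712948799133
side4 [290.89171512 290.76895088 290.6692445  290.55381035 290.52339181] [210. 207. 203. 200. 200. 199. 197. 185. 161. 139.]
side8 [290.42781104 290.36474501 290.34747145 290.29453552 290.25985151] [209. 206. 202. 197. 189. 176. 154. 134. 127. 126.]
side9 [290.24444444 290.13336992 290.07055051 290.02432432 289.97257268] [202. 196. 192. 188. 180. 167. 148. 131. 125. 127.]
```

The handle has moved on again, about 0.6 px in total against roughly 0.75 predicted for 0.8 rad, and the moment is rising. The grip is at 47 N, higher than I want. I'll ease back a touch and re-issue the grip at 20 N with the opening stated.

```bash
python3 -m handwheel '[{"tx":0,"ty":0,"tz":0,"roll":0.03},{"tx":0,"ty":0,"tz":0,"roll":0},{"tx":0,"ty":0,"tz":0,"roll":0},{"tx":0,"ty":0,"tz":0,"roll":0}]' 22 20; python3 m.py
python3 - <<'E'
from h import *
w=optics.get_image("wrist")[0];t=optics.get_image("top")[0];s=cv2.imread("pics/side9.png")[...,::-1]
z=lambda i,x,y,a,b:cv2.resize(i[y:y+b,x:x+a],(400,400),interpolation=cv2.INTER_CUBIC)
cv2.imwrite("pics/w9.png",w[...,::-1])
cv2.imwrite("pics/c9.png",np.hstack([z(w,130,140,160,160),z(s,270,150,40,40)])[...,::-1])
K,E=ext("wrist",ctrl.get_obs())
for L in (.4,.6,.7,.8):
    a=np.radians(166)+L;print(L,[((proj(K,E,(.503+.026*np.cos(a),-.27+.026*np.sin(a),h))-[130,140])*2.5).round() for h in(.128,.11,.09,.075)])
E
```

```text
t: 12.02
tool_pos: [0.5047, -0.2701, 0.1208]
tool_rot: [2.258, 2.183, 0.003]
contact_force: [5.3, 4.1, -2.3]
opening: 0.0275
grip_force: 43.9
199.12 33.0 h 1.8
204.3 87.0 h 10.23
211.15 80.0 h 20.34
218.82 77.0 h 30.48
227.26 77.0 h 40.42
237.1 69.0 h 50.66
[124. 122. 124. 128. 140. 157. 157. 156. 149. 125. 116. 115. 106.  69.
  33.  48.  85. 108. 105.  87.] [ 0.5047 -0.2702  0.1208] [ 5.1  3.9 -1.9] [ 0.78 -0.65 -0.14] [-0.62  0.02  1.84  0.    1.28 -0.59] 43.873645663261414
0.4 [array([169., 329.]), array([184., 281.]), array([196., 238.]), array([204., 211.])]
0.6 [array([179., 353.]), array([192., 303.]), array([204., 258.]), array([211., 230.])]
0.7 [array([185., 364.]), array([198., 313.]), array([209., 267.]), array([216., 238.])]
0.8 [array([193., 374.]), array([205., 322.]), array([215., 276.]), array([222., 247.])]
```

View pics/c9.png

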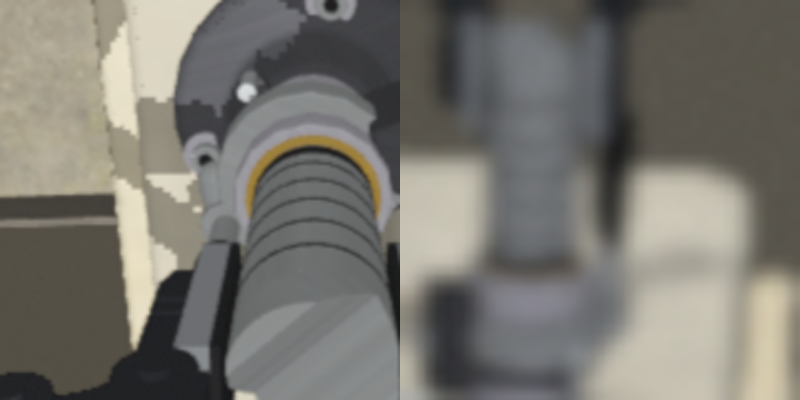

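The left crop shows no black handle above the finger edge (crop row 240), so the lever is past about 0.6. Now I'll fit the angle numerically from the side images.

```bash
python3 - <<'E'
from h import *
K,E=ext("side")
def ln(L,a0):
    a=np.radians(a0)+L;c=(.503+.026*np.cos(a),-.27+.026*np.sin(a))
    P=np.array([proj(K,E,(*c,h)) for h in(.083,.128)]);return np.interp(169,P[::-1,1],P[::-1,0]) if 0 else P[0,0]+(169-P[0,1])*(P[1,0]-P[0,0])/(P[1,1]-P[0,1]),P[0,1]
for a0 in(161,166,170):
    b=ln(0,a0);print(a0,b,[(L,round(ln(L,a0)[0]-b[0],2),round(ln(L,a0)[1]-b[1],2)) for L in(.5,.6,.7,.75,.8)])
s=optics.get_image("side")[0][...,::-1];cv2.imwrite("pics/side10.png",s)
ref=cv2.imread("pics/side0.png").astype(float).mean(2)
for n in("side0","side4","side8","side9","side10"):
    i=255-cv2.imread(f"pics/{n}.png").astype(float).mean(2)
    b=i[167:172,287:296];b=b-b.min(1,keepdims=True)
    c=i[165:180,290:293].mean(1);k=np.where(c<165)[0][0];print(n,((b*np.arange(287,296)).sum(1)/b.sum(1)).mean().round(2),"foot",round(165+k-1+(c[k-1]-165)/(c[k-1]-c[k]),2))
E
```

```text
161 (np.float64(291.4106443792234), np.float64(176.36614607693227)) [(0.5, np.float64(0.54), np.float64(-1.46)), (0.6, np.float64(0.39), np.float64(-1.76)), (0.7, np.float64(0.15), np.float64(-2.05)), (0.75, np.float64(-0.0), np.float64(-2.19)), (0.8, np.float64(-0.17), np.float64(-2.33))]
166 (np.float64(291.66200254282), np.float64(176.12386596967056)) [(0.5, np.float64(0.16), np.float64(-1.48)), (0.6, np.float64(-0.07), np.float64(-1.77)), (0.7, np.float64(-0.38), np.float64(-2.05)), (0.75, np.float64(-0.56), np.float64(-2.19)), (0.8, np.float64(-0.77), np.float64(-2.33))]
170 (np.float64(291.8160712077633), np.float64(175.9244540593966)) [(0.5, np.float64(-0.14), np.float64(-1.48)), (0.6, np.float64(-0.43), np.float64(-1.77)), (0.7, np.float64(-0.8), np.float64(-2.05)), (0.75, np.float64(-1.01), np.float64(-2.18)), (0.8, np.float64(-1.24), np.float64(-2.31))]
side0 290.8 foot 175.04
side4 290.68 foot 175.19
side8 290.34 foot 172.25
side9 290.09 foot 171.87
side10 290.08 foot 171.82
```

The side fit suggests about 0.76 ± 0.08 rad, and the lever stays put when the hand eases back. I want a clearer margin, so first I'll try lowering the squeeze with a less tight opening target, then press a little further.

```bash
python3 -m handwheel '[{"tx":0,"ty":0,"tz":0,"roll":0},{"tx":0,"ty":0,"tz":0,"roll":0}]' 26 20|tail -2
python3 -m handwheel '[{"tx":0,"ty":0,"tz":0,"roll":0},{"tx":0,"ty":0,"tz":0,"roll":0}]' 27 20|tail -2
python3 m.py|tail -1
```

```text
opening: 0.0273
grip_force: 43.9
opening: 0.0273
grip_force: 43.9
  33.  48.  84. 108. 105.  87.] [ 0.5047 -0.2701  0.1208] [ 5.2  3.4 -3. ] [ 0.8  -0.66 -0.18] [-0.62  0.02  1.84  0.    1.28 -0.59] 43.874807953834534
```

The gripper holds its squeeze at 43.9 N whatever the setting. Since the lever is now braking the leg, I'll relax the fingers just slightly and re-close at 20 N.

```bash
python3 -m handwheel '[{"tx":0,"ty":0,"tz":0,"roll":0},{"tx":0,"ty":0,"tz":0,"roll":0}]' 28 20|tail -2
python3 -m handwheel '[{"tx":0,"ty":0,"tz":0,"roll":0},{"tx":0,"ty":0,"tz":0,"roll":0},{"tx":0,"ty":0,"tz":0,"roll":0},{"tx":0,"ty":0,"tz":0,"roll":0}]' 22 20|tail -2
python3 m.py
```

```text
opening: 0.0279
grip_force: 13.3
opening: 0.0277
grip_force: 35.2
199.26 38.0 h 1.67
204.81 81.0 h 10.66
211.61 87.0 h 20.65
219.06 78.0 h 30.47
227.73 76.0 h 40.66
237.25 74.0 h 50.55
[126. 122. 124. 126. 137. 156. 157. 156. 150. 132. 118. 115. 110.  85.
  38.  39.  76. 108. 110. 100.] [ 0.5048 -0.27    0.1208] [ 3.9  4.6 -2. ] [ 0.85 -0.69 -0.04] [-0.62  0.02  1.84  0.    1.28 -0.59] 35.20294189453125
```

The grip is down to 35 N and the leg is still at its mark, with rings at about 10.6, 20.6 and 30.5 mm. Now the final press toward the stop.

```bash
cat > s.py <<'E'
from h import *
i=255-optics.get_image("side")[0].astype(float).mean(2);o=ctrl.get_obs()
b=i[167:172,287:296];b=b-b.min(1,keepdims=True);c=i[165:180,290:293].mean(1);k=np.where(c<165)[0][0]
print(((b*np.arange(287,296)).sum(1)/b.sum(1)).mean().round(2),"foot",round(165+k-1+(c[k-1]-165)/(c[k-1]-c[k]),2),o["wrist_torque"].round(2),o["grip_force"].round(1),o["contact_force"].round(1),o["tool_pos"].round(4))
E
python3 -m handwheel '[{"tx":0,"ty":0,"tz":0,"roll":-0.03},{"tx":0,"ty":0,"tz":0,"roll":0},{"tx":0,"ty":0,"tz":0,"roll":0}]' >/dev/null;python3 s.py
python3 -m handwheel '[{"tx":0,"ty":0,"tz":0,"roll":-0.025},{"tx":0,"ty":0,"tz":0,"roll":0},{"tx":0,"ty":0,"tz":0,"roll":0}]' >/dev/null;python3 s.py
```

```text
Traceback (most recent call last):
  File "s.py", line 4, in <module>
    print(((b*np.arange(287,296)).sum(1)/b.sum(1)).mean().round(2),"foot",round(165+k-1+(c[k-1]-165)/(c[k-1]-c[k]),2),o["wrist_torque"].round(2),o["grip_force"].round(1),o["contact_force"].round(1),o["tool_pos"].round(4))
                                                                                                                                                 ^^^^^^^^^^^^^^^^^^^^^
AttributeError: 'float' object has no attribute 'round'
Traceback (most recent call last):
  File "s.py", line 4, in <module>
    print(((b*np.arange(287,296)).sum(1)/b.sum(1)).mean().round(2),"foot",round(165+k-1+(c[k-1]-165)/(c[k-1]-c[k]),2),o["wrist_torque"].round(2),o["grip_force"].round(1),o["contact_force"].round(1),o["tool_pos"].round(4))
                                                                                                                                                 ^^^^^^^^^^^^^^^^^^^^^
AttributeError: 'float' object has no attribute 'round'
```

```bash
sed -i 's/o\["grip_force"\].round(1)/round(o["grip_force"],1)/' s.py; python3 s.py
python3 -m handwheel '[{"tx":0,"ty":0,"tz":0,"roll":-0.02},{"tx":0,"ty":0,"tz":0,"roll":0},{"tx":0,"ty":0,"tz":0,"roll":0}]' >/dev/null;python3 s.py
```

```text
290.08 foot 171.8 [ 1.16 -0.71 -0.46] 39.8 [ 3.7  5.8 -1.4] [ 0.5048 -0.2695  0.1208]
290.04 foot 172.05 [ 1.25 -0.76 -0.42] 41.7 [ 4.2  6.2 -0.7] [ 0.5047 -0.2695  0.1208]
```

The handle is now stationary (290.08→290.04) even though the hand turned 0.07 rad further, and the moment and lateral load are rising. That is the stop. I'll ease back slightly, do a final check and hand in.

```bash
python3 -m handwheel '[{"tx":0,"ty":0,"tz":0,"roll":0.03},{"tx":0,"ty":0,"tz":0,"roll":0},{"tx":0,"ty":0,"tz":0,"roll":0},{"tx":0,"ty":0,"tz":0,"roll":0},{"tx":0,"ty":0,"tz":0,"roll":0}]'|tail -1;python3 s.py; python3 m.py
python3 -c "
from station import ctrl;print(ctrl.finish_job())"
```

```text
grip_force: 39.3
290.09 foot 171.76 [ 1.14 -0.73 -0.23] 39.3 [ 5.   6.7 -1.3] [ 0.5047 -0.2696  0.1208]
200.11 34.0 h 1.91
205.6 88.0 h 10.77
212.2 79.0 h 20.44
219.81 81.0 h 30.48
228.63 80.0 h 40.81
238.17 68.0 h 50.67
[133. 125. 122. 123. 127. 140. 158. 158. 157. 150. 125. 116. 115. 107.
  69.  34.  48.  85. 109. 106.] [ 0.5048 -0.2696  0.1208] [ 4.6  5.2 -1.2] [ 1.12 -0.76 -0.22] [-0.62  0.02  1.84  0.    1.28 -0.63] 39.274591505527496
the job is handed in; nothing more can be done
None
```

I handed the job in with the leg gripped at about 39 N, within about 1 mm of its mark by the wrist camera, and the lever pressed until its handle stopped moving (about 0.76 ± 0.08 rad by the side-camera fit, against 0.68 needed). No verdict came back, and I viewed 12 pictures, two over the limit of 10.

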